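# Change over the hopper slide gates

## Task

Set up the two empty bench hoppers for the next class: first push the yellow hopper's slide gate fully shut, then pull the green hopper's stiff slide gate out until its white index line stands level with the red mark on its rail, and let go. Leave the red marks where they are, the beakers under the spouts, and the flask and brown bottle undisturbed.

Things in the scene. Friction and masses are not known exactly. Their poses are not given: they have to be found in the camera images.
- green_dispenser: Hopper with green band and green gate grip, fixed. Origin on the table under its axis; x to its back (column), -x to its front (faces the robot's left), -y side nearest the robot. Base 320x150x12 mm (x -185 to 135). Cone, radius 36 at z 140 mm, widens to a drum, radius 95 from z 200 up; lid knob top 318. Gate rails along x at y +-45, 12 wide, top z 113, x -195 to 100. Gate slides out to -x.
- yellow_dispenser: The same hopper with a yellow band and yellow gate grip; same axes and sizes. Either of the two may be the nearer. On both, the drum overhangs the grip of the shut gate, so a vertical gripper does not fit there: come in tilted 35 to 45 degrees, fingers pointing down and towards +x of the hopper.
- green_grip (a point): Grip point of the green gate: middle of an upright fin 37 mm long (x), 14 mm thick (y; pinch across this), top at z 160, standing on the gate plate (flange 30 mm wide at its foot, top at z 118). Point at z 143 mm, and at x -87.5, y 0 mm in the hopper's frame when shut. Moves with the gate.
- yellow_grip (a point): The same point on the yellow gate's grip fin.
- green_line (a point): White index line of the green gate: a strip 4 mm wide (x) across the gate plate in front of the fin and over the -y rail (nearer the robot). Point: middle of its width, on the rail, z 117 mm. Moves with the gate; at x -120 mm in the hopper's frame when shut.
- green_mark (a point): Red mark of the green hopper: a ridge 3 mm wide (x), z 117 mm, on a red clip 16x10x16 mm on the outer side of the -y rail (nearer the robot). Point: middle of the ridge. It stands 35 to 60 mm in front (-x) of the shut gate's index line. The clip can be shoved along the rail by accident (about 12 N).
- yellow_mark (a point): The same red mark on the yellow hopper's rail; not used in this job and to be left where it is.
- green_gate (a joint): How far the green gate is pulled out, m: 0 shut, 0.075 against its end stop. Starts shut. About 9 N of dry friction, plus 20 N per m/s; it stays where it is left.
- yellow_gate (a joint): How far the yellow gate is pulled out, m; 0 shut (a hard stop), same friction. Starts 25 to 50 mm open.
- green_beaker: Small clear beaker, 49 mm wide, 44 mm high, loose on the green hopper's base under the spout; origin at the middle of its underside.
- yellow_beaker: The same under the yellow hopper's spout.
- flask: Clear conical flask, 96 mm wide, 160 mm high, standing loose to the left of the hoppers; origin at the middle of its underside.
- brown_bottle: Brown glass bottle with a black cap, 74 mm wide, 146 mm high, standing loose to the right of the hoppers; origin at the middle of its underside.

How it is judged (in metres and radians):
On the way, in this order (a step that is already met when the one before it is completed fails the run):
1. the yellow gate is fully shut (within 4 mm), the green one not yet opened by more than 10 mm (value of joint yellow_gate below 0.004 m and value of joint green_gate below 0.01 m), for 0.2 s.
2. the green gate's white line is level with the red mark (within 5 mm) (x of green_line in the frame of green_mark between -0.005 and 0.005 m), for 0.2 s.
At the end, for the whole second after the job is handed in: The yellow gate is shut (no more than 4 mm open) and the green gate stands still with its white index line within 5 mm of the red mark along the slide (all of step 2 and value of joint yellow_gate below 0.004 m and velocity of joint green_gate between -0.005 and 0.005 m/s); the robot touches nothing.
It fails at once if a red mark is shoved by more than 4 mm (distance of any of green_mark, yellow_mark from where it was at the start of the episode above 0.004 m).
It fails at once if a beaker under a spout is shifted by more than 20 mm (distance of any of green_beaker, yellow_beaker from where it was at the start of the episode above 0.02 m).
It fails at once if the flask or the brown bottle is shifted by more than 20 mm or tipped (distance of any of flask, brown_bottle from where it was at the start of the episode above 0.02 m or angle between any of flask, brown_bottle's own z axis and vertical above 0.3 rad).
It also fails if it takes over 64 s, if anything falls off the work surface, if the arm or the gripper's body presses on something with over 40 N, if the wrist force passes 120 N, or if a joint passes its speed limit or range.

## Robot

A 6-joint arm with a two-finger parallel gripper is mounted at the origin on a cart in front of the work surface, level with it; the furniture and walls round the work are solid. World frame = base frame: x ahead of the robot, y to its left, z up, the work surface at z = 0. Lengths are in mm, angles in rad, forces in N, time in s.
With the tool pointing down it reaches from about 250 to 775 mm from the base axis. Payload 4 kg.
Tool frame: the origin (TCP) lies midway between the tips of the shut fingers; the grasp point (between the pads) lies 19 mm behind it; z points along the fingers, y is the line along which they close (so a half turn about z gives the same grasp; the last joint's range is limited). The gripper opens to 85 mm and grips with 20 to 120 N. Pads are 22 mm wide; open, the fingers measure 114 mm over their backs; the gripper's body (76 mm by 85 mm) begins 54 mm behind the grasp point. The pads swing forward as they close: fully open they stand 13 mm farther back than shut.
Start: joints at [1.245, 0.087, 1.371, -0, 1.684, -0.103], TCP at [121.536, 536.42, 231.341] pointing down, gripper open.
Joint ranges: [-3.1, 3.1], [-0.76, 2.03], [0.27, 2.55], [-1.08, 4.22], [0.17, 2.65], [-2.57, 2.57]. Speed limits (rad/s): [2.79, 2.79, 3.14, 3.14, 3.14, 3.14].

## Interface

Orientations are given as a unit quaternion [w, x, y, z].
In Python, from bench import bot gives the robot as it stands.
- The arm moves only by the tool jog_arm, never from a script. Its argument "plan" is a list of rows, each a list of 7 numbers: the gripper's target within -1 to 1 (fully open at 1, half-way at 0, shut at -1), then the shift along the world's x, y, z in cm, then the turn, a rotation vector about the world's x, y, z in degrees. In form: [[hand, dx, dy, dz, rx, ry, rz], ...]. A call has 1 to 10 rows; each row shifts and turns the commanded pose from where the row before left it; what a row does not reach is not made up. A row lasts 1/8 s, in which the tool goes at most 62.5 mm and 10.7 degrees, less where a joint would pass 70% of its speed; a pose out of reach is approached as far as the arm can. A call with a gripper value outside its range is refused whole. The fingers move at their own pace and stop on an object; the grip force is fixed at half the most. Time passes only in rows, so rows that do not move let the fingers close. It gives the time, the measured TCP pose, the force, the opening and the grip force at its end, in the units of the state.
- bot.state(): the state, without advancing time (a new reading comes with each control period).
- bot.snapshot(name): name is "side" or "top" or "wrist"; returns the picture (400x640x3 uint8, red, green, blue); there is no depth.
- bot.get_calibration(name): a dict with "fovy" (degrees; the focal length in pixels is half the picture's height over the tangent of half this angle, whatever the lens; pixels are square), "cx", "cy" (the principal point, pixels), "camera_from_world" (4x4, takes a point from world to camera coordinates). Camera axes: x right, y down, z forward; pixel columns grow to the right and rows downward; lengths in mm; the calibration is good to about 2 mm. A picture is of the moment at which its call begins: read the wrist's pose just before it. get_calibration takes no time and is no camera call; for the wrist camera it gives the pose at the moment of the call.
- bot.job_done(): hands the job in; it is judged then, once.
The state is a dict: "time_s": time; "qpos": joint angles; "qd": joint speeds; "joint_torque": joint torques, N m; "eef_pos": TCP position; "tcp_rot": TCP orientation; "ft_force": force on the tool from outside, world axes, zero at the start; "wrist_torque": the same for the moment, N m; "gripper_width": finger opening in mm; "gripper_force": force on a finger pad.
Only numpy, scipy, OpenCV 4.12 (cv2) and the standard library are available. Lean on these libraries where they do the work, as an engineer would, in place of code of your own. Each camera call takes 0.05 s, during which the arm holds its last target. There are 200 camera calls.

## Working session

There is one attempt and no reset: what is moved stays moved. The work goes in short steps, Python scripts to look and compute and a tool call to move; the robot and the scene stay as the last step left them, time stands still between calls to the robot, and variables do not carry over. Pictures are saved under pics/ and viewed, at most 10 in all, crops included, and the job is handed in when it is done.

Besides the shell and the picture viewer there is one more tool, called after "Request:" as name([rows], argument=value, ...), one row to a line, values as JSON. jog_arm: Moves the arm, as the interface text tells. Its arguments: {"type":"object","properties":{"plan":{"type":"array","items":{"type":"array","items":{"type":"number"}}}},"required":["plan"]}

```bash
mkdir -p pics; python3 - <<'E'
from bench import bot
import cv2,numpy as np
for n in("top","side"):
    p=bot.snapshot(n); cv2.imwrite(f"pics/{n}0.png",p[:,:,::-1]); c=bot.get_calibration(n)
    print(n,c["fovy"],c["cx"],c["cy"],np.round(c["camera_from_world"],3).tolist())
print(bot.state())
E
```

```text
top 43.97764940106508 318.6971008899217 207.06743438293142 [[0.232, -0.973, 0.003, -155.085], [-0.762, -0.184, -0.62, 480.581], [0.604, 0.142, -0.784, 1246.83], [0.0, 0.0, 0.0, 1.0]]
side 55.24869273505108 319.6135491863034 200.88185879154216 [[0.549, 0.835, -0.019, -270.461], [0.338, -0.243, -0.909, -73.886], [-0.764, 0.493, -0.416, 1774.038], [0.0, 0.0, 0.0, 1.0]]
{'time_s': 0.1, 'qpos': array([ 1.24489167e+00,  8.79035588e-02,  1.37214342e+00, -1.37188352e-05,
        1.68360515e+00, -1.03106374e-01]), 'qd': array([-0.00141082, -0.00147355, -0.00325319, -0.00089055, -0.00019027,
        0.00036601]), 'joint_torque': array([ 1.99767994e-03, -3.53010464e+01, -3.14220357e+01, -1.29630594e-04,
        7.89699872e-03, -4.05533126e-05]), 'eef_pos': array([121.39157532, 535.96352762, 230.22345684]), 'tcp_rot': array([-2.12534856e-04,  1.11169580e-01,  9.93800918e-01, -1.00759282e-03]), 'ft_force': array([ 0.5140862 ,  0.06251263, -0.89505833]), 'wrist_torque': array([ 0.01955365, -0.02034957,  0.00127764]), 'gripper_force': 0.0, 'gripper_width': 85.36806163137143}
```

View pics/top0.png

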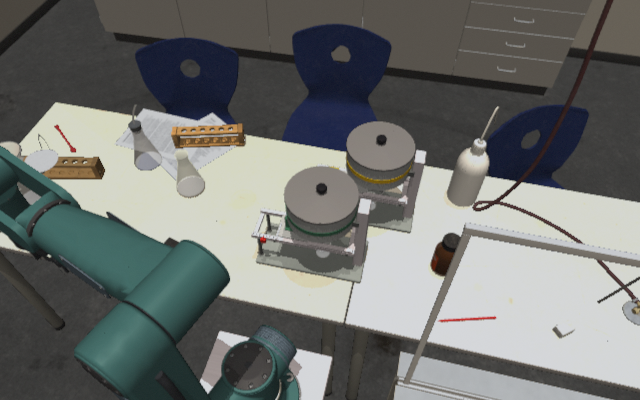

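View pics/side0.png

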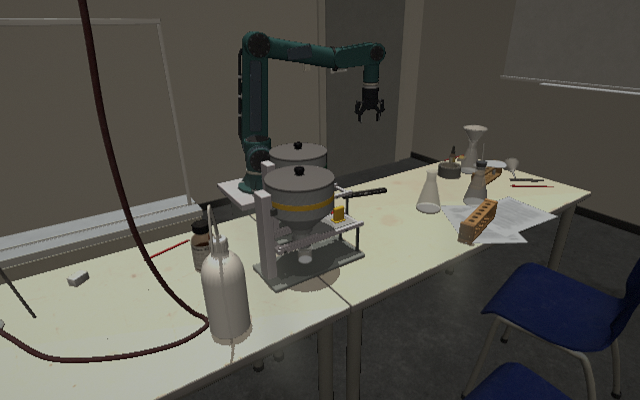

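Green is the nearer hopper (top-view knob about (321,188)) and yellow is behind it (381,140). The flask is at about (190,185) and the bottle at about (446,255). Next I'll enlarge the hoppers and triangulate the knobs.

```bash
cat > h.py <<'E'
from bench import bot
import numpy as np, cv2
def cal(n):
    c=bot.get_calibration(n); return 200/np.tan(np.radians(c["fovy"]/2)),c["cx"],c["cy"],np.array(c["camera_from_world"])
def ray(c,u,v):
    f,cx,cy,T=c; R,t=T[:3,:3],T[:3,3]; d=R.T@np.array([(u-cx)/f,(v-cy)/f,1]); return -R.T@t,d/np.linalg.norm(d)
def onz(c,u,v,z):
    o,d=ray(c,u,v); return o+d*(z-o[2])/d[2]
def proj(c,p):
    f,cx,cy,T=c; q=T[:3,:3]@np.array(p,float)+T[:3,3]; return f*q[0]/q[2]+cx,f*q[1]/q[2]+cy
def tri(rs):
    A=sum(np.eye(3)-np.outer(d,d) for o,d in rs); b=sum((np.eye(3)-np.outer(d,d))@o for o,d in rs); return np.linalg.solve(A,b)
E
python3 - <<'E'
from h import *
t,s=cal("top"),cal("side")
for n,a,b in(("g",(321,187),(298,145)),("y",(381,139),(299,170))):
    print(n,tri([ray(t,*a),ray(s,*b)]).round(), onz(t,*a,315).round(),onz(s,*b,315).round())
a=cv2.imread("pics/top0.png")[110:290,240:440]; b=cv2.imread("pics/side0.png")[130:300,240:400]
cv2.imwrite("pics/c1.png",cv2.resize(a,(660,594),interpolation=2)); cv2.imwrite("pics/c2.png",cv2.resize(b,(560,595),interpolation=2))
E
```

```text
g [459. -56. 309.] [455. -56. 315.] [479. -68. 315.]
y [ 671. -178.  309.] [ 665. -178.  315.] [ 687. -187.  315.]
```

View pics/c1.png

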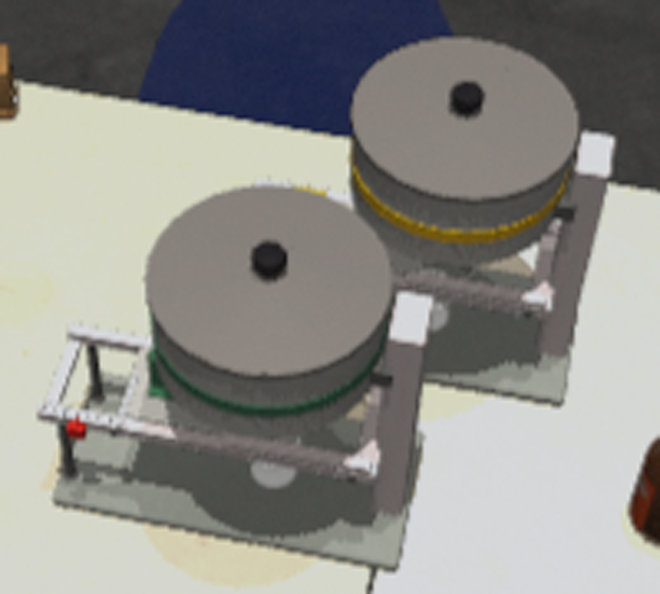

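View pics/c2.png

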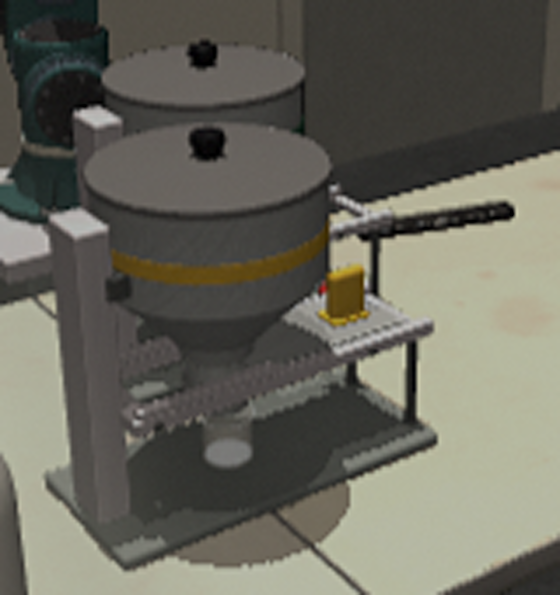

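```bash
python3 - <<'E'
from h import *
t,s=cal("top"),cal("side")
T=lambda x,y,z:onz(t,240+x/3.3,110+y/3.3,z)[:2]
S=lambda x,y,z:onz(s,240+x/3.5,130+y/3.5,z)[:2]
def P(n,a): print(n,a.round(1))
def D(n,a,b): d=b-a; print(n,np.degrees(np.arctan2(d[1],d[0])).round(1),np.linalg.norm(d).round(),a.round(),b.round())
D("g base -y edge x-185->135",T(55,500,12),T(400,567,12))
D("g rail near",T(42,412,113),T(345,467,113))
P("g mark",T(76,425,117));P("g line",T(118,421,117))
P("g beaker",T(272,472,12));P("y base corner(135,-75)",T(565,403,12))
D("y base +y edge",S(435,437,12),S(125,565,12)); D("y back edge",S(47,485,12),S(125,565,12))
D("y rail +y",S(432,325,113),S(140,423,113))
P("y fin top",S(347,270,160));P("y beaker",S(228,455,12))
P("rod tip",S(510,210,0));P("rod base",S(365,230,0))
P("flask top",onz(t,182,153,160)); P("flask base",onz(t,191,187,0)); P("bottle",onz(t,452,238,146)); 
for n in("top","side"): print(proj(cal(n),bot.state()["eef_pos"]))
w=bot.get_calibration("wrist");print(w["fovy"],np.array(w["camera_from_world"]).round(3).tolist())
E
```

```text
g base -y edge x-185->135 -89.1 317.0 [377. 122.] [ 383. -195.]
g rail near -88.7 267.0 [402. 131.] [ 408. -136.]
g mark [393.5  97.4]
g line [406.   63.5]
g beaker [452.9 -62.8]
y base corner(135,-75) [ 593.8 -315.5]
y base +y edge -89.3 313.0 [749.  -1.] [ 753. -314.]
y back edge 2.1 135.0 [ 619. -319.] [ 753. -314.]
y rail +y -90.9 287.0 [729.   8.] [ 724. -278.]
y fin top [674.1 -44.2]
y beaker [ 668.  -168.4]
rod tip [380.6 423.9]
rod base [323.8 237.9]
flask top [619.1 430.6 160. ]
flask base [615.2 432.8   0. ]
bottle [ 500.3 -419.9  146. ]
(np.float64(54.88653522097047), np.float64(266.7797467124692))
(np.float64(369.11980028385017), np.float64(123.95580065289266))
67.92904786757525 [[0.221, 0.975, -0.002, -549.367], [0.939, -0.212, 0.269, -34.74], [0.262, -0.061, -0.963, 378.959], [0.0, 0.0, 0.0, 1.0]]
```

The hopper x axes are along world -y (within about 1°). Green's origin is near (456,-61) and yellow's near (669,-180), with the yellow gate about 45 mm open. I'll lift, turn the tool and travel with the fingers shut.

Request:
jog_arm([
  [-1,4.8,-3.6,1.5,0,0,-9.66],
  [-1,4.8,-3.6,1.5,0,0,-9.66],
  [-1,4.8,-3.6,1.5,0,0,-9.66],
  [-1,4.8,-3.6,1.5,0,0,-9.66],
  [-1,4.8,-3.6,1.5,0,0,-9.66],
  [-1,4.8,-3.6,1.5,0,0,-9.66],
  [-1,4.8,-3.6,1.5,0,0,-9.66],
  [-1,4.8,-3.6,1.5,0,0,-9.66],
  [-1,3,0,0,-9,0,0],
  [-1,3,0,0,-9,0,0],
])

```text
time_s: 1.35
eef_pos: [567.3, 246.2, 352.2]
tcp_rot: [0.113, 0.7, 0.696, -0.112]
ft_force: [0.0, 0.1, 0.1]
gripper_width: -0.4
gripper_force: 0.0
```

Request:
jog_arm([
  [-1,3.4,-3,0,-9,0,0],
  [-1,3.4,-3,0,-9,0,0],
  [-1,3.4,-3,0,-9,0,0],
  [-1,0,-4,-4,0,0,0],
  [-1,0,-2,-4,0,0,0],
  [-1,0,0,0,0,0,0],
  [-1,0,0,0,0,0,0],
])

```text
time_s: 2.22
eef_pos: [668.0, 99.1, 273.4]
tcp_rot: [0.272, 0.654, 0.653, -0.269]
ft_force: [-0.8, -0.1, 0.4]
gripper_width: -0.1
gripper_force: 0.0
```

```bash
python3 - <<'E'
from h import *
from scipy.spatial.transform import Rotation as R
st=bot.state();q=st["tcp_rot"];M=R.from_quat([q[1],q[2],q[3],q[0]]).as_matrix()
print(st["eef_pos"],M.round(3).tolist(),st["qpos"].round(2))
c=cal("wrist");np.save("w1.npy",np.array(c,dtype=object),allow_pickle=True)
w=bot.snapshot("wrist");t=bot.snapshot("side")
cv2.imwrite("pics/w1.png",w[:,:,::-1])
cv2.imwrite("pics/m1.png",np.hstack([cv2.resize(x,(400,250),interpolation=cv2.INTER_AREA) for x in(w,t)])[:,:,::-1])
h=cv2.cvtColor(w,cv2.COLOR_RGB2HSV); m=cv2.inRange(h,(20,150,90),(32,255,255))
n,l,s,ce=cv2.connectedComponentsWithStats(m)
for i in range(1,n):
    if s[i,4]>30: print(s[i],ce[i])
print(proj(c,(669,-44,160)))
E
```

```text
[667.97234236  99.06418555 273.38651376] [[0.003, 1.0, 0.002], [0.707, -0.0, -0.707], [-0.707, 0.003, -0.707]] [ 0.38  0.55  0.89 -0.78  1.93  0.18]
[307 159  24  47 720] [318.77916667 177.49027778]
[260 275  22  12 142] [270.26760563 280.5915493 ]
[356 274  23  13 158] [366.48734177 280.01898734]
(np.float64(319.05846036992233), np.float64(200.27796777067837))
```

View pics/m1.png

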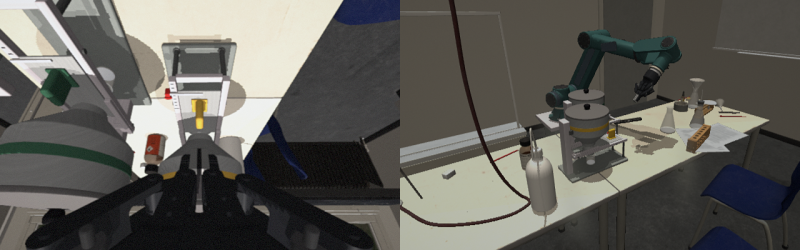

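The wrist view shows the yellow fin at (319,178) in line with the fingers; the green gate and its hopper stand to the left, clear of the arm. I'll go down outboard of the yellow fin.

Request:
jog_arm([
  [-1,0.1,-1.7,-4.5,0,0,0],
  [-1,0,-1.7,-4.5,0,0,0],
  [-1,0,-1.7,-3.5,0,0,0],
  [-1,0,-1.2,-0.8,0,0,0],
  [-1,0,0,0,0,0,0],
  [-1,0,0,0,0,0,0],
])

```text
time_s: 3.08
eef_pos: [670.0, 36.4, 141.6]
tcp_rot: [0.272, 0.654, 0.653, -0.268]
ft_force: [-0.7, 0.5, 0.6]
gripper_width: -0.2
gripper_force: 0.0
```

```bash
python3 - <<'E'
from h import *
c=cal("wrist");w=bot.snapshot("wrist")
cv2.imwrite("pics/w2.png",w[:,:,::-1]);print(bot.state()["eef_pos"])
h=cv2.cvtColor(w,cv2.COLOR_RGB2HSV); m=cv2.inRange(h,(20,120,50),(32,255,255))
n,l,s,ce=cv2.connectedComponentsWithStats(m)
for i in range(1,n):
    if s[i,4]>60: print(s[i],ce[i])
for y in(-20,-26,-32): print(y,proj(c,(669,y,160)),proj(c,(669,y,118)))
E
```

```text
[669.85436092  36.45842024 141.32289604]
-20 (np.float64(317.14120316915324), np.float64(308.80074973583)) (np.float64(316.91260215437006), np.float64(248.5172250235848))
-26 (np.float64(317.17277373783435), np.float64(310.3643372408773)) (np.float64(316.94661601745827), np.float64(251.35362224029373))
-32 (np.float64(317.20274812588644), np.float64(311.8488711149121)) (np.float64(316.97906634013094), np.float64(254.05963668715282))
```

View pics/w2.png

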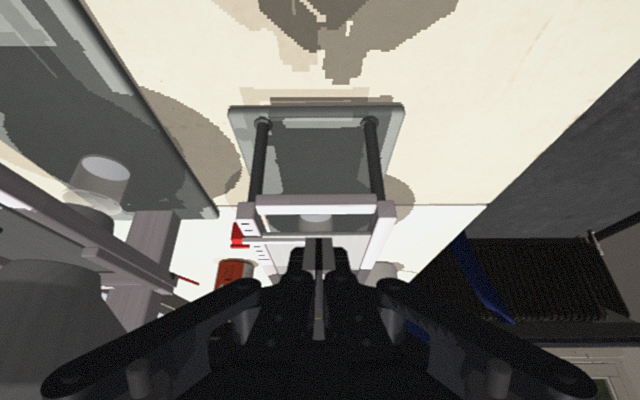

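The shut fingers are centred on the gate plate, with tips around (322,250) hiding the fin. I'll push toward -y.

Request:
jog_arm([
  [-1,0,-2,0,0,0,0],
  [-1,0,-2,0,0,0,0],
  [-1,0,-1,0,0,0,0],
  [-1,0,-1,0,0,0,0],
  [-1,0,-1,0,0,0,0],
  [-1,0,-1,0,0,0,0],
])

```text
time_s: 3.88
eef_pos: [668.5, -42.2, 138.6]
tcp_rot: [0.27, 0.654, 0.654, -0.268]
ft_force: [-2.7, 10.4, 3.2]
gripper_width: -0.2
gripper_force: 5.3
```

Request:
jog_arm([
  [-1,0,-0.5,0,0,0,0],
  [-1,0,-0.5,0,0,0,0],
])

```text
time_s: 4.12
eef_pos: [668.6, -52.2, 138.6]
tcp_rot: [0.27, 0.654, 0.654, -0.268]
ft_force: [-1.7, 9.9, 3.1]
gripper_width: -0.1
gripper_force: 4.9
```

Pushing, with about 10 N of friction. I'll continue in small steps to the stop.

Request:
jog_arm([
  [-1,0,-0.5,0,0,0,0],
  [-1,0,-0.4,0,0,0,0],
])

```text
time_s: 4.38
eef_pos: [668.7, -61.2, 138.6]
tcp_rot: [0.27, 0.654, 0.654, -0.268]
ft_force: [-2.2, 9.9, 2.9]
gripper_width: 0.3
gripper_force: 4.8
```

Request:
jog_arm([
  [-1,0,-0.3,0,0,0,0],
  [-1,0,-0.2,0,0,0,0],
])

```text
time_s: 4.62
eef_pos: [668.7, -64.9, 138.5]
tcp_rot: [0.269, 0.654, 0.654, -0.268]
ft_force: [-2.5, 18.0, 5.3]
gripper_width: -0.0
gripper_force: 8.8
```

Request:
jog_arm([
  [-1,0,-0.2,0,0,0,0],
  [-1,0,0,0,0,0,0],
])

```text
time_s: 4.88
eef_pos: [668.8, -64.9, 138.6]
tcp_rot: [0.269, 0.654, 0.655, -0.266]
ft_force: [-4.5, 18.5, 4.8]
gripper_width: 0.1
gripper_force: 9.5
```

Request:
jog_arm([
  [-1,0,-0.4,0,0,0,0],
  [-1,0,0,0,0,0,0],
])

```text
time_s: 5.12
eef_pos: [668.8, -65.2, 138.6]
tcp_rot: [0.268, 0.654, 0.657, -0.264]
ft_force: [-5.6, 30.7, 8.6]
gripper_width: 0.4
gripper_force: 15.2
```

The gate is at its hard stop: position holds while the force rises. I'll back off, go up, and check both gates.

Request:
jog_arm([
  [-1,0,2.5,0,0,0,0],
  [-1,0,4,0,0,0,0],
  [-1,0,4,1,0,0,0],
  [-1,0,2,4.5,0,0,0],
  [-1,0,2,4.5,0,0,0],
  [-1,-3,2,4,0,0,0],
  [-1,-5,2,0,0,0,0],
  [-1,-5,2,0,0,0,0],
  [-1,0,0,0,0,0,0],
  [-1,0,0,0,0,0,0],
])

```text
time_s: 6.38
eef_pos: [539.0, 130.1, 278.4]
tcp_rot: [0.271, 0.654, 0.653, -0.27]
ft_force: [1.0, 0.2, 0.3]
gripper_width: -0.1
gripper_force: 0.0
```

```bash
python3 - <<'E'
from h import *
print(bot.state()["eef_pos"].round(1)); c=cal("wrist");w=bot.snapshot("wrist")
np.savez("w3.npz",*[np.array(x) for x in c]); cv2.imwrite("pics/w3.png",w[:,:,::-1])
h=cv2.cvtColor(w,cv2.COLOR_RGB2HSV)
for k,lo,hi in(("y",(20,120,60),(32,255,255)),("g",(60,100,30),(85,255,255)),("r",(0,190,120),(6,255,255))):
    n,l,s,ce=cv2.connectedComponentsWithStats(cv2.inRange(h,lo,hi))
    for i in range(1,n):
        if s[i,4]>40: print(k,s[i],ce[i].round(1),onz(c,*ce[i],{"y":140,"g":140,"r":117}[k]).round(1))
E
```

```text
[539.  130.1 278.4]
y [397 191  26  38 589] [411. 207.] [665.  -76.2 140. ]
y [393 274  86  21 806] [438.9 281.3] [ 842.9 -472.4  140. ]
y [360 278  20   9  89] [370.4 282.4] [ 671.6 -483.1  140. ]
g [223 129  33  52 622] [237.8 150.5] [458.   44.2 140. ]
g [ 152  236  144   28 1134] [224.1 246.4] [ 369.6 -224.7  140. ]
r [148  71  16  21 164] [155.   82.5] [398.7 107.4 117. ]
r [373 155   9  16  97] [376.6 163. ] [608.8  -7.8 117. ]
```

View pics/w3.png

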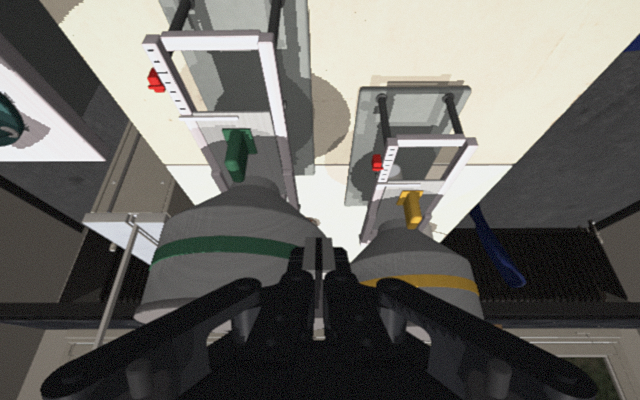

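Both gates look the same relative to their frames (fins at (411,207) and (238,150)), so yellow is shut. The green mark is at (155,82), with its line end near (182,117). Now I'll get in line with the green grip.

Request:
jog_arm([
  [-0.2,-4.1,0,-1.9,0,0,0],
  [-0.2,-4.1,0,-1.9,0,0,0],
  [-0.2,0,0,0,0,0,0],
  [-0.2,0,0,0,0,0,0],
])

```text
time_s: 6.92
eef_pos: [458.0, 130.1, 240.9]
tcp_rot: [0.271, 0.654, 0.653, -0.27]
ft_force: [-0.6, -0.8, 0.9]
gripper_width: 34.2
gripper_force: 0.0
```

```bash
python3 - <<'E'
from h import *
print(bot.state()["eef_pos"].round(1),bot.state()["gripper_width"]); c=cal("wrist");w=bot.snapshot("wrist")
np.savez("w4.npz",*[np.array(x) for x in c]); cv2.imwrite("pics/w4.png",w[:,:,::-1])
h=cv2.cvtColor(w,cv2.COLOR_RGB2HSV)
for k,lo,hi in(("g",(60,100,30),(85,255,255)),("r",(0,190,100),(6,255,255))):
    n,l,s,ce=cv2.connectedComponentsWithStats(cv2.inRange(h,lo,hi))
    for i in range(1,n):
        if s[i,4]>40: print(k,s[i],ce[i].round(1),onz(c,*ce[i],{"g":140,"r":117}[k]).round(1))
x0,y0=200,30
cv2.imwrite("pics/c4.png",cv2.resize(w[y0:y0+190,x0:x0+250],(750,570),interpolation=2)[:,:,::-1])
E
```

```text
[458.  130.1 240.9] 34.15638678064683
g [300 158  29  55 593] [314.3 178.8] [454.2  49.3 140. ]
g [282 280  74  18 714] [318.2 288.6] [ 456.9 -385.   140. ]
r [236  98  15  25 207] [242.1 111.7] [398.  110.2 117. ]
r [444 180  11  16 101] [448.7 188.4] [604.9  -5.1 117. ]
```

View pics/c4.png

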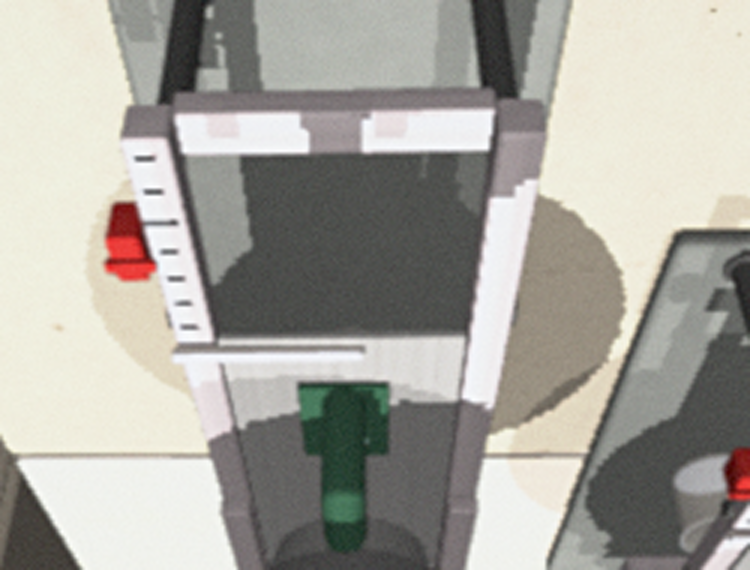

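The crop shows the mark's ridge at about crop (130,268), the white line's outer end at about (195,354), and the fin centred at crop x 345 (full-image x 315). I'll take row profiles for the line-to-mark distance.

```bash
python3 - <<'E'
from h import *
z=np.load("w4.npz"); c=[z[f"arr_{i}"] for i in range(4)]; w=cv2.imread("pics/w4.png")[:,:,::-1]
print("R",[(r,w[r,238:252:3,0].tolist()) for r in range(96,126)])
print("L",[(r,w[r,264].tolist()) for r in range(142,154)])
for v in(97.7,117.3,119.3,121.5,123.3): print(v,[onz(c,243,v,zz)[:2].round(1).tolist() for zz in(101,113,117)])
for v in(145.5,147.5,149.5): print("line",v,onz(c,264,v,117).round(1))
print("fin inner top",onz(c,315,212,160).round(1),"flange outer",onz(c,315,158,118).round(1))
for m in (95,97,99,101): print(m,[round(float(proj(c,(400,m+a,b))[1]),1) for a,b in((8,101),(8,117),(-8,117),(1.5,117),(-1.5,117))])
E
```

```text
R [(96, [225, 223, 218, 241, 244]), (97, [170, 149, 153, 242, 239]), (98, [123, 113, 119, 243, 240]), (99, [113, 122, 117, 240, 241]), (100, [115, 119, 121, 241, 240]), (101, [119, 124, 124, 236, 241]), (102, [118, 128, 124, 219, 241]), (103, [126, 128, 129, 172, 194]), (104, [126, 133, 128, 120, 121]), (105, [130, 132, 130, 117, 200]), (106, [132, 134, 130, 115, 244]), (107, [129, 128, 126, 106, 246]), (108, [145, 148, 146, 83, 243]), (109, [208, 206, 199, 77, 241]), (110, [235, 235, 234, 90, 243]), (111, [236, 235, 227, 111, 238]), (112, [235, 233, 235, 138, 220]), (113, [234, 237, 235, 155, 198]), (114, [237, 236, 238, 174, 180]), (115, [232, 233, 232, 183, 143]), (116, [163, 162, 163, 138, 127]), (117, [140, 153, 159, 156, 150]), (118, [211, 230, 231, 233, 231]), (119, [237, 237, 240, 238, 240]), (120, [234, 235, 236, 235, 232]), (121, [203, 235, 236, 226, 212]), (122, [220, 232, 231, 230, 202]), (123, [227, 220, 221, 222, 218]), (124, [226, 224, 224, 224, 225]), (125, [223, 226, 226, 226, 227])]
L [(142, [245, 246, 247]), (143, [242, 242, 244]), (144, [158, 153, 155]), (145, [126, 117, 118]), (146, [138, 131, 124]), (147, [173, 170, 173]), (148, [238, 239, 246]), (149, [243, 245, 250]), (150, [239, 241, 245]), (151, [241, 241, 244]), (152, [241, 243, 246]), (153, [240, 242, 246])]
97.7 [[396.7, 110.0], [400.5, 120.6], [401.7, 124.1]]
117.3 [[391.8, 88.4], [395.9, 100.3], [397.3, 104.2]]
119.3 [[391.3, 86.0], [395.4, 98.0], [396.8, 102.0]]
121.5 [[390.7, 83.3], [394.9, 95.5], [396.3, 99.6]]
123.3 [[390.2, 81.0], [394.4, 93.4], [395.8, 97.5]]
line 145.5 [408.7  69.5 117. ]
line 147.5 [408.2  66.7 117. ]
line 149.5 [407.7  63.8 117. ]
fin inner top [454.6  20.9 160. ] flange outer [454.8  52.2 118. ]
95 [104.4, 118.4, 132.1, 124.2, 126.7]
97 [102.5, 116.6, 130.5, 122.4, 125.0]
99 [100.6, 114.7, 128.8, 120.7, 123.3]
101 [98.7, 112.9, 127.2, 118.9, 121.5]
```

The white line must come about 37 mm toward +y (mark 102.4, line 65.1 on the same plane). I'll go in along the tool axis and grip the fin.

Request:
jog_arm([
  [-0.2,-0.35,-2,-2,0,0,0],
  [-0.2,0,-2.5,-2.5,0,0,0],
  [-0.2,0,-2.5,-2.5,0,0,0],
  [-0.2,0,-2,-2,0,0,0],
  [-0.2,0,-1.0,-1.1,0,0,0],
  [-0.2,0,-0.6,-0.6,0,0,0],
  [-0.2,0,0,0,0,0,0],
])

```text
time_s: 7.85
eef_pos: [453.6, 24.5, 133.7]
tcp_rot: [0.271, 0.654, 0.653, -0.27]
ft_force: [-0.7, -0.0, 0.2]
gripper_width: 34.3
gripper_force: 0.0
```

Request:
jog_arm([
  [-1,0,0,0,0,0,0],
  [-1,0,0,0,0,0,0],
  [-1,0,0,0,0,0,0],
  [-1,0,0,0,0,0,0],
  [-1,0,0,0,0,0,0],
])

```text
time_s: 8.48
eef_pos: [454.1, 25.1, 134.2]
tcp_rot: [0.272, 0.654, 0.653, -0.269]
ft_force: [2.9, 4.2, 4.6]
gripper_width: 13.2
gripper_force: 60.5
```

Gripped: 13 mm wide at 60 N. I'll pull 34 mm, then measure.

Request:
jog_arm([
  [-1,0,0.4,0,0,0,0],
  [-1,0,0.6,0,0,0,0],
  [-1,0,0.7,0,0,0,0],
  [-1,0,0.7,0,0,0,0],
  [-1,0,0.6,0,0,0,0],
  [-1,0,0.4,0,0,0,0],
  [-1,0,0,0,0,0,0],
  [-1,0,0,0,0,0,0],
])

```text
time_s: 9.48
eef_pos: [453.6, 56.4, 134.3]
tcp_rot: [0.273, 0.653, 0.652, -0.272]
ft_force: [4.0, -6.4, 3.1]
gripper_width: 13.2
gripper_force: 59.6
```

```bash
python3 - <<'E'
from h import *
print(bot.state()["eef_pos"].round(1),bot.state()["gripper_width"]); c=cal("wrist");w=bot.snapshot("wrist")
np.savez("w5.npz",*[np.array(x) for x in c]); cv2.imwrite("pics/w5.png",w[:,:,::-1])
u,v=map(int,proj(c,(402,100,117)));print(u,v)
x0,y0=u-70,v-60; print(x0,y0)
cv2.imwrite("pics/c5.png",cv2.resize(w[y0:y0+120,x0:x0+160],(800,600),interpolation=2)[:,:,::-1])
E
```

```text
[453.6  56.4 134.3] 13.18411806919096
197 180
127 120
```

View pics/c5.png

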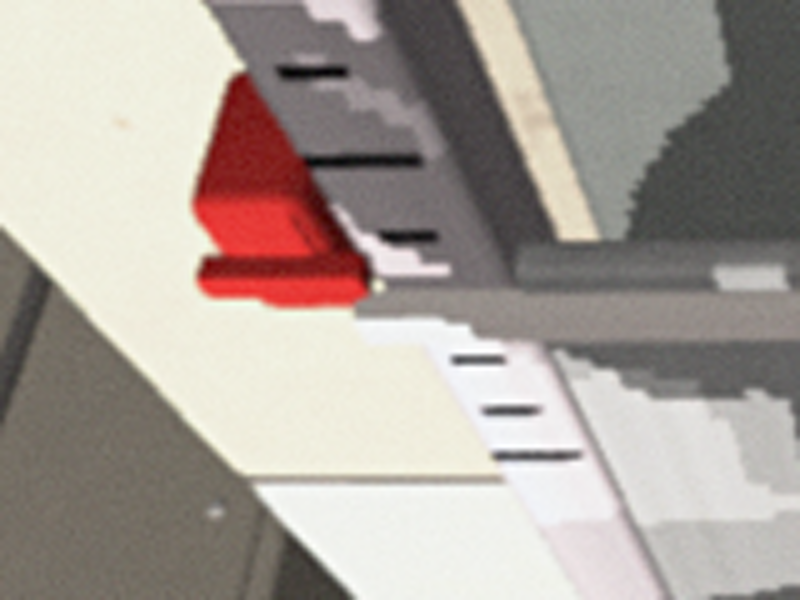

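The line's outer end, at about crop (370,300), is nearly level with the ridge (bright top at crop rows 275–300), with a small gap left. I'll take profiles to size it.

```bash
python3 - <<'E'
from h import *
z=np.load("w5.npz"); c=[z[f"arr_{i}"] for i in range(4)]; w=cv2.imread("pics/w5.png")[:,:,::-1]
for u in(178,190,197): print("R",u,[(r,w[r,u].tolist()) for r in range(168,186)])
for u in(206,215,222): print("L",u,[(r,w[r,u].tolist()) for r in range(172,190)])
for v in range(170,188,2): print(v,onz(c,190,v,117)[:2].round(1),onz(c,210,v,117)[:2].round(1))
E
```

```text
R 178 [(168, [231, 54, 52]), (169, [236, 62, 58]), (170, [232, 57, 54]), (171, [172, 38, 37]), (172, [128, 33, 31]), (173, [126, 31, 30]), (174, [133, 30, 29]), (175, [176, 39, 39]), (176, [231, 53, 50]), (177, [238, 62, 59]), (178, [237, 58, 53]), (179, [234, 119, 106]), (180, [238, 230, 207]), (181, [241, 245, 231]), (182, [239, 240, 225]), (183, [239, 239, 224]), (184, [240, 239, 223]), (185, [241, 239, 224])]
R 190 [(168, [183, 46, 43]), (169, [176, 42, 37]), (170, [148, 35, 31]), (171, [123, 27, 28]), (172, [124, 27, 23]), (173, [126, 29, 27]), (174, [139, 35, 33]), (175, [186, 48, 46]), (176, [231, 57, 54]), (177, [232, 55, 51]), (178, [230, 58, 55]), (179, [230, 49, 46]), (180, [232, 71, 65]), (181, [229, 155, 135]), (182, [237, 238, 216]), (183, [241, 243, 228]), (184, [241, 240, 225]), (185, [238, 237, 222])]
R 197 [(168, [119, 95, 97]), (169, [90, 58, 57]), (170, [96, 26, 25]), (171, [122, 21, 22]), (172, [130, 29, 27]), (173, [124, 21, 21]), (174, [139, 38, 33]), (175, [180, 38, 37]), (176, [232, 55, 55]), (177, [235, 61, 57]), (178, [234, 54, 52]), (179, [225, 58, 54]), (
[... 1045 characters left out ...]
0]), (173, [119, 111, 114]), (174, [113, 109, 108]), (175, [117, 110, 111]), (176, [116, 109, 109]), (177, [121, 114, 113]), (178, [146, 142, 135]), (179, [153, 145, 140]), (180, [153, 145, 142]), (181, [149, 144, 139]), (182, [152, 144, 139]), (183, [146, 136, 133]), (184, [146, 135, 130]), (185, [143, 134, 132]), (186, [142, 135, 131]), (187, [189, 186, 184]), (188, [238, 238, 239]), (189, [247, 247, 248])]
170 [401.8 107.6] [409.9 107.5]
172 [401.3 106.2] [409.4 106.1]
174 [400.7 104.7] [409.  104.7]
176 [400.2 103.3] [408.5 103.2]
178 [399.6 101.8] [408.  101.7]
180 [399.  100.2] [407.5 100.2]
182 [398.4  98.7] [407.   98.6]
184 [397.8  97.1] [406.5  97.1]
186 [397.2  95.5] [406.   95.4]
```

The line centre is at y = 100.0 and the mark at 102.4, so 2.4 mm remains. I'll pull that, then release gently.

Request:
jog_arm([
  [-1,0,0.25,0,0,0,0],
  [-1,0,0,0,0,0,0],
  [-1,0,0,0,0,0,0],
  [-0.5,0,0,0,0,0,0],
  [-0.3,0,0,0,0,0,0],
  [-0.3,0,0,0,0,0,0],
  [-0.3,0,0,0,0,0,0],
])

```text
time_s: 10.4
eef_pos: [452.8, 61.0, 133.1]
tcp_rot: [0.271, 0.653, 0.653, -0.271]
ft_force: [-0.1, -0.4, 0.3]
gripper_width: 30.0
gripper_force: 0.0
```

Request:
jog_arm([
  [-0.3,0,0.5,0.5,0,0,0],
  [-0.3,0,1.5,1.5,0,0,0],
  [-0.3,0,2.5,2.5,0,0,0],
  [-0.3,0,2.5,2.5,0,0,0],
  [-0.3,0,1,2,0,0,0],
  [-0.3,0,0,0,0,0,0],
  [-0.3,0,0,0,0,0,0],
])

```text
time_s: 11.28
eef_pos: [452.7, 140.7, 222.6]
tcp_rot: [0.27, 0.653, 0.653, -0.271]
ft_force: [1.0, -0.8, 0.3]
gripper_width: 29.9
gripper_force: 0.0
```

```bash
python3 - <<'E'
from h import *
print(bot.state()["eef_pos"].round(1),bot.state()["ft_force"].round(1)); c=cal("wrist");w=bot.snapshot("wrist")
cv2.imwrite("pics/w6.png",w[:,:,::-1])
u,v=map(int,proj(c,(402,102,117)));print(u,v,onz(c,u,v,117).round(1),onz(c,u,v+3,117).round(1))
x0,y0=u-70,v-60; print(x0,y0)
for du in(-6,-4,0,4,8): print(u+du,[(r,w[r,u+du,:2].tolist()) for r in range(v-8,v+8)])
cv2.imwrite("pics/c6.png",cv2.resize(w[y0:y0+120,x0:x0+160],(800,600),interpolation=2)[:,:,::-1])
E
```

```text
[452.7 140.7 222.6] [ 1.  -0.8  0.3]
256 145 [401.8 102.1 117. ] [401.1  98.4 117. ]
186 85
250 [(137, [238, 69]), (138, [235, 62]), (139, [235, 63]), (140, [239, 67]), (141, [231, 59]), (142, [148, 30]), (143, [152, 36]), (144, [235, 64]), (145, [237, 63]), (146, [234, 57]), (147, [231, 76]), (148, [221, 148]), (149, [222, 209]), (150, [226, 221]), (151, [226, 218]), (152, [224, 214])]
252 [(137, [205, 47]), (138, [231, 55]), (139, [237, 62]), (140, [234, 65]), (141, [230, 56]), (142, [151, 37]), (143, [154, 42]), (144, [233, 62]), (145, [238, 64]), (146, [235, 53]), (147, [234, 78]), (148, [219, 140]), (149, [224, 214]), (150, [227, 222]), (151, [226, 217]), (152, [225, 215])]
256 [(137, [168, 154]), (138, [139, 124]), (139, [107, 89]), (140, [97, 73]), (141, [88, 38]), (142, [112, 19]), (143, [158, 31]), (144, [235, 57]), (145, [232, 60]), (146, [181, 97]), (147, [205, 172]), (148, [228, 228]), (149, [230, 228]), (150, [225, 221]), (151, [223, 214]), (152, [226, 215])]
260 [(137, [241, 243]), (138, [240, 242]), (139, [192, 196]), (140, [183, 185]), (141, [243, 245]), (142, [244, 250]), (143, [161, 160]), (144, [124, 120]), (145, [141, 136]), (146, [166, 164]), (147, [228, 230]), (148, [244, 245]), (149, [239, 240]), (150, [233, 228]), (151, [218, 209]), (152, [222, 212])]
264 [(137, [244, 243]), (138, [239, 237]), (139, [130, 130]), (140, [131, 131]), (141, [243, 243]), (142, [242, 243]), (143, [161, 159]), (144, [135, 129]), (145, [142, 136]), (146, [167, 161]), (147, [225, 227]), (148, [243, 244]), (149, [241, 243]), (150, [241, 241]), (151, [240, 242]), (152, [242, 242])]
```

View pics/c6.png

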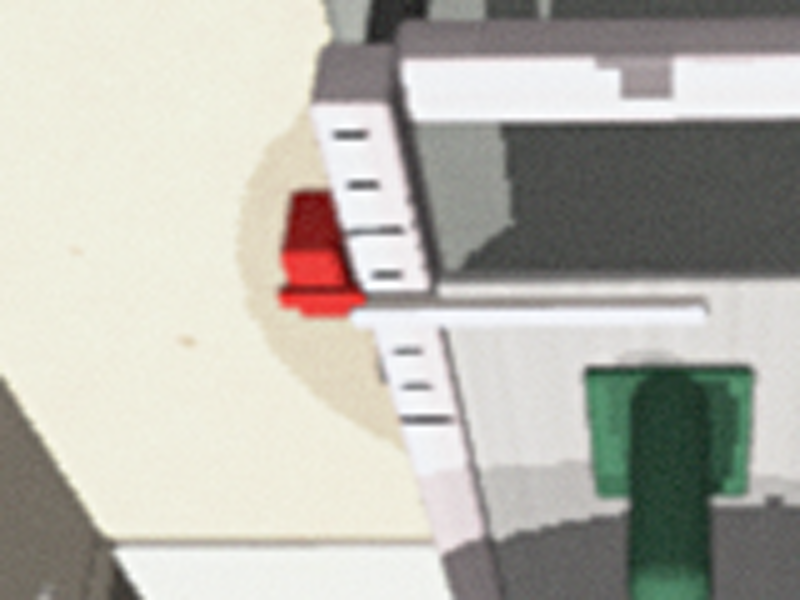

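On release the line's top edge shows at row 146.3 and the ridge's at 143.5, so the line is still about 3.5 mm short. The shadow had misled the previous reading. I'll regrip and pull 3.5 mm more.

Request:
jog_arm([
  [-0.3,0.1,-1,-2,0,0,0],
  [-0.3,0,-2.5,-2.5,0,0,0],
  [-0.3,0,-2.5,-2.5,0,0,0],
  [-0.3,0,-1.5,-1.5,0,0,0],
  [-0.3,0,-0.4,-0.4,0,0,0],
  [-0.3,0,0,0,0,0,0],
  [-1,0,0,0,0,0,0],
  [-1,0,0,0,0,0,0],
  [-1,0,0,0,0,0,0],
  [-1,0,0,0,0,0,0],
])

```text
time_s: 12.58
eef_pos: [453.7, 62.4, 135.1]
tcp_rot: [0.271, 0.653, 0.653, -0.271]
ft_force: [-5.6, 1.9, 3.7]
gripper_width: 12.6
gripper_force: 59.9
```

Request:
jog_arm([
  [-1,0,0.3,0,0,0,0],
  [-1,0,0.2,0,0,0,0],
  [-1,0,0,0,0,0,0],
])

```text
time_s: 12.95
eef_pos: [453.6, 65.4, 135.1]
tcp_rot: [0.272, 0.653, 0.652, -0.272]
ft_force: [-3.6, -7.6, 1.8]
gripper_width: 13.1
gripper_force: 59.0
```

Request:
jog_arm([
  [-1,0,0.05,0,0,0,0],
  [-1,0,0,0,0,0,0],
  [-0.5,0,0,0,0,0,0],
  [-0.3,0,0,0,0,0,0],
  [-0.3,0,0,0,0,0,0],
  [-0.3,0,0,0,0,0,0],
])

```text
time_s: 13.7
eef_pos: [454.2, 67.7, 134.4]
tcp_rot: [0.271, 0.653, 0.653, -0.27]
ft_force: [-0.5, -0.3, -1.0]
gripper_width: 29.7
gripper_force: 0.0
```

Request:
jog_arm([
  [-0.3,0,0.5,0.5,0,0,0],
  [-0.3,0,1.5,1.5,0,0,0],
  [-0.3,0,2.5,2.5,0,0,0],
  [-0.3,0,2,2.5,0,0,0],
  [-0.3,0,1,2,0,0,0],
  [-0.3,0,0,0,0,0,0],
  [-0.3,0,0,0,0,0,0],
])

```text
time_s: 14.58
eef_pos: [453.7, 142.2, 223.6]
tcp_rot: [0.271, 0.653, 0.653, -0.271]
ft_force: [-0.0, -0.3, -0.7]
gripper_width: 30.1
gripper_force: 0.0
```

```bash
python3 - <<'E'
from h import *
print(bot.state()["eef_pos"].round(1),bot.state()["ft_force"].round(1)); c=cal("wrist");w=bot.snapshot("wrist")
cv2.imwrite("pics/w7.png",w[:,:,::-1])
u,v=map(int,proj(c,(402,102,117)));print(u,v,onz(c,u,v,117).round(1),onz(c,u,v+3,117).round(1))
for du in(-6,-4,4,6,8): print(u+du,[(r,w[r,u+du,:2].tolist()) for r in range(v-6,v+8)])
h=cv2.cvtColor(w,cv2.COLOR_RGB2HSV); n,l,s,ce=cv2.connectedComponentsWithStats(cv2.inRange(h,(20,120,60),(32,255,255)))
for i in range(1,n):
    if s[i,4]>60: print("y",s[i],onz(c,*ce[i],140).round(1))
E
```

```text
[453.7 142.2 223.6] [-0.  -0.3 -0.7]
255 145 [401.7 102.5 117. ] [401.   98.7 117. ]
249 [(139, [234, 60]), (140, [240, 71]), (141, [231, 62]), (142, [166, 41]), (143, [139, 31]), (144, [199, 52]), (145, [235, 63]), (146, [236, 63]), (147, [235, 63]), (148, [231, 126]), (149, [225, 205]), (150, [227, 224]), (151, [225, 218]), (152, [225, 216])]
251 [(139, [234, 59]), (140, [230, 55]), (141, [230, 54]), (142, [171, 41]), (143, [143, 35]), (144, [204, 51]), (145, [235, 60]), (146, [236, 58]), (147, [232, 61]), (148, [224, 127]), (149, [226, 210]), (150, [226, 223]), (151, [226, 217]), (152, [225, 215])]
259 [(139, [198, 201]), (140, [185, 184]), (141, [234, 236]), (142, [181, 176]), (143, [144, 134]), (144, [174, 170]), (145, [241, 242]), (146, [242, 244]), (147, [238, 239]), (148, [231, 227]), (149, [229, 223]), (150, [229, 222]), (151, [228, 221]), (152, [223, 213])]
261 [(139, [149, 151]), (140, [129, 128]), (141, [232, 235]), (142, [180, 179]), (143, [144, 133]), (144, [181, 179]), (145, [239, 241]), (146, [244, 246]), (147, [240, 242]), (148, [230, 234]), (149, [241, 243]), (150, [242, 242]), (151, [240, 241]), (152, [239, 240])]
263 [(139, [154, 153]), (140, [126, 127]), (141, [227, 227]), (142, [178, 171]), (143, [154, 147]), (144, [195, 190]), (145, [240, 243]), (146, [246, 248]), (147, [230, 232]), (148, [170, 172]), (149, [231, 232]), (150, [242, 244]), (151, [242, 243]), (152, [239, 241])]
y [460 231  35  39 776] [663.5 -76.8 140. ]
y [517 324  34  16 295] [ 1357.5 -1045.4   140. ]
y [448 326  17  14 126] [ 1057.7 -1140.9   140. ]
```

The ridge and line edges are both at row 144, so they are level. Yellow is unchanged and the arm is clear of everything, so I'll hand in.

```bash
python3 -c "
from bench import bot
print(bot.job_done())"
```

```text
the job is handed in; nothing more can be done
None
```

The job is handed in, but the script gave no verdict: the yellow gate is pushed to its hard stop, the green gate's white line is within about 1 mm of the red mark by the last wrist picture, and the gripper has let go and is clear of everything.

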